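# Refit the lift-off shelf and restock it

## Robot

A 7-joint arm with a two-finger parallel gripper is mounted at the origin on the work surface. World frame = base frame: x ahead of the robot, y to its left, z up, the work surface at z = 0. Lengths are in mm, angles in rad, forces in N, time in s.
With the tool pointing down it reaches from about 425 to 925 mm from the base axis. Payload 6.8 kg.
Tool frame: the origin (TCP) lies on the centre line of the jaws, within the pads' length; the fingertips stand 19 mm ahead of it and the grasp point (between the pads) is the TCP; z points along the fingers, y is the line along which they close (so a half turn about z gives the same grasp; the last joint's range is limited). The gripper opens to 88 mm and grips with 3 to 60 N. Pads are 20 mm wide; open, the fingers measure 115 mm over their backs; the gripper's body (75 mm by 178 mm) begins 61 mm behind the grasp point.
Start: joints at [-1.298, 0.477, 0.022, 1.555, -0.011, 1.109, -0.083], TCP at [250.87, 626.667, 241.664] pointing down, gripper open.
Joint ranges: [-2.96, 2.96], [-0.34, 2.1], [-1.41, 1.46], [0.24, 2.44], [-1.37, 4.51], [0.17, 1.92], [-2.96, 2.96]. Speed limits (rad/s): [2.39, 2.39, 3.14, 3.14, 3.14, 3.14, 3.14].

## Interface

Orientations are given as a unit quaternion [x, y, z, w].
In Python, from plant import env, viewer gives the robot as it stands.
- The arm moves only by the shell command python3 -m jog 'ROWS' [OPENING] [FORCE]. ROWS is JSON, a list of rows, each a list of 4 numbers: the shift along the world's x, y, z in mm, then the turn about the world's z in rad. In form: [[tx, ty, tz, twist], ...]. A call has 1 to 20 rows; each row is the pose to reach, as a shift and turn from the pose commanded when the call began; what a row does not reach only later rows make up. A row lasts 1/8 s, in which the tool goes at most 62.5 mm and 10.7 degrees, less where a joint would pass 70% of its speed; a pose out of reach is approached as far as the arm can. A call with a gripper value outside its range is refused whole. OPENING is the opening, from -1 (shut) to 1 (fully open), set as the call begins (- or left out, the last holds). The fingers move at their own pace and stop on an object; FORCE is the grip in N (left out, the last holds). Time passes only in rows, so rows that repeat a pose let the fingers close. It gives the time, the measured TCP pose, the force, the opening and the grip force at its end, in the units of the state.
- env.state(): the state, without advancing time (a new reading comes with each control period).
- viewer.get_image(name): name is "scene" or "top"; returns (picture, depth): 384x512x3 uint8, red, green, blue; 384x512 float32, mm along the optical axis (not along the pixel's ray), 0 where there is no reading.
- viewer.camera_info(name): a dict with "vertical_fov" (degrees; the focal length in pixels is half the picture's height over the tangent of half this angle, whatever the lens; pixels are square), "cx", "cy" (the principal point, pixels), "k1" (the pictures are not rectified: a ray, as slopes to the right and down, at radius r is drawn at 1 + k1 r^2 times it, then the intrinsics apply), "extrinsics" (4x4, takes a point from camera to world coordinates). Camera axes: x right, y down, z forward; pixel columns grow to the right and rows downward; lengths in mm; the calibration is good to about 2 mm. A picture is of the moment at which its call begins. camera_info takes no time and is no camera call.
- env.sign_off(): hands the job in; it is judged then, once.
The state is a dict: "time_s": time; "q": joint angles; "dq": joint speeds; "joint_efforts": joint torques, N m; "eef_pos": TCP position; "tcp_rot": TCP orientation; "contact_force": force on the tool from outside, world axes, zero at the start; "wrist_torque": the same for the moment, N m; "opening": finger opening in mm; "grip_force": force on a finger pad.
Only numpy, scipy, OpenCV 4.12 (cv2) and the standard library are available. Lean on these libraries where they do the work, as an engineer would, in place of code of your own. Each camera call takes 0.05 s, during which the arm holds its last target. There are 200 camera calls.

## Task

Lower the loose shelf board over the two locating pins of the blue stand until it sits flush on the stand and let go of it; then stand the yellow spray can and the black bottle upright on the board, one on each side of its handle. Set everything down gently, without dropping it or tipping the can or the bottle over, and leave the socket, the red bin and the screwdriver alone.

Things in the scene. Friction and masses are not known exactly. Their poses are not given: they have to be found in the camera images.
- stand: Blue steel stand fixed to the bench: two end rails (150 mm along its x, 30 mm wide) at y = -115 and +115 mm, on legs joined by low stretchers, open between. The rails' flat tops are 70 mm above the bench. Origin at the bench, midway between the rails; z up; y runs from one rail to the other.
- pin0 (a point): Tip of the bright steel locating pin in the middle of the stand's rail at -y (x = 0, y = -115 mm). Pin diameter 12 mm, rising 22 mm above the rail; the last 6 mm taper to 5 mm diameter. The tip is 92 mm above the bench.
- pin1 (a point): Tip of the same kind of pin on the rail at y = +115 mm. The pins are 230 mm apart.
- board: Loose wooden shelf board, 150 (x) by 280 (y) by 10 mm thick, about 0.45 kg, blue strips on its long edges, lying on the bench. Two 16 mm through holes at x = 0, y = -115 and +115 mm; blue bar handle across its middle. Origin at the centre of the underside, z up. Fits either way round (half a turn). Can and bottle go on the wood, centred about 62 mm either side of the handle along y.
- handle (a point): Centre of the board's handle bar, 60 mm above the board's underside. The bar is 100 mm long along the board's x, 14 mm wide (along y) and 14 mm high, with 43 mm free below it; legs at x = -45 and +45 mm. Pinch it across y from above.
- hole0 (a point): Lower mouth centre of the board's hole at y = -115 mm.
- hole1 (a point): Lower mouth centre of the board's hole at y = +115 mm.
- can: Yellow spray can with a blue band and yellow cap, standing on the bench. Round: diameter 52 mm up to 132 mm, then cap of 46 mm diameter to the top at 165 mm. Roughly 0.23 to 0.46 kg. Origin at the centre of its underside, z up its axis.
- bottle: Black bottle with a white paper band and red cap, standing on the bench. Round: diameter 58 mm up to 112 mm, shoulder to 126 mm, cap of 32 mm diameter to the top at 150 mm. Roughly 0.25 to 0.5 kg. Origin at the centre of its underside, z up its axis.
- socket: Steel wrench socket standing on the bench between the stand and the board, diameter 30 mm, 38 mm high; origin at the centre of its underside. To be left alone.
- bin: Red open plastic bin, 100 by 130 by 60 mm high, with grey wheel weights in it; origin at the centre of its underside. To be left alone.
- screwdriver: Red-handled screwdriver lying on the bench along its own x, about 200 mm long. To be left alone.
Not all that is in view belongs to the job. Of the things that look like the can, take the one that is nearest to the robot's base at the start.

How it is judged (in metres and radians):
On the way, in this order (a step that is already met when the one before it is completed fails the run):
1. the board sits flush on the stand over both pins, let go (height (world z) of board between 0.066 and 0.0735 m and angle between board's own z axis and vertical below 0.02 rad and horizontal distance between board and stand below 0.006 m and angle between the y axis of board and the y axis of stand, either way round below 0.06 rad and contact force between the fingers and board below 0.05 N), for 0.2 s.
2. the can and the bottle stand upright on the seated board, one each side of the handle (height (world z) of board between 0.066 and 0.0735 m and angle between board's own z axis and vertical below 0.02 rad and horizontal distance between board and stand below 0.006 m and angle between the y axis of board and the y axis of stand, either way round below 0.06 rad and angle between each of can, bottle's own z axis and vertical below 0.06 rad and z of can in the frame of board between 0.006 and 0.014 m and x of can in the frame of board between -0.05 and 0.05 m and z of bottle in the frame of board between 0.006 and 0.014 m and x of bottle in the frame of board between -0.05 and 0.05 m and ((y of can in the frame of board above 0.03 m and y of bottle in the frame of board below -0.03 m) or (y of can in the frame of board below -0.03 m and y of bottle in the frame of board above 0.03 m))), for 0.2 s.
At the end, for the whole second after the job is handed in: Board on the rails over both pins: underside 66-73.5 mm up, tilt < 0.02, centred within 6 mm, aligned within 0.06 rad. Can and bottle upright (tilt < 0.06) on it, their axes at least 30 mm from the handle line on opposite sides, and within 50 mm of the middle along it. All at rest and released (all of step 2 and linear speed of each of board, can, bottle below 0.02 m/s and contact force between the fingers and board below 0.05 N and contact force between the fingers and can below 0.05 N and contact force between the fingers and bottle below 0.05 N); the robot touches nothing.
It fails at once if the can or the bottle is tipped over (more than 0.6 rad) (angle between any of can, bottle's own z axis and vertical above 0.6 rad).
It fails at once if the board, the can or the bottle is dropped (moves faster than 0.45 m/s, a fall of about 10 mm, while no finger touches it) ((linear speed of board above 0.45 m/s and contact force between the fingers and board below 0.05 N) or (linear speed of can above 0.45 m/s and contact force between the fingers and can below 0.05 N) or (linear speed of bottle above 0.45 m/s and contact force between the fingers and bottle below 0.05 N)).
It fails at once if the socket, the bin or the screwdriver is moved by more than 30 mm (distance of any of socket, bin, screwdriver from where it was at the start of the episode above 0.03 m).
It also fails if it takes over 69 s, if anything falls off the work surface, if the arm or the gripper's body presses on something with over 40 N, if the wrist force passes 120 N, or if a joint passes its speed limit or range.

## Working session

There is one attempt and no reset: what is moved stays moved. The work goes in short steps, Python scripts to look and compute and a shell command to move; the robot and the scene stay as the last step left them, time stands still between calls to the robot, and variables do not carry over. Pictures are saved under pics/ and viewed, at most 10 in all, crops included, and the job is handed in when it is done.

```bash
mkdir -p pics; cat > h.py <<'E'
import numpy as np, cv2
from plant import env, viewer
def grab(n,tag):
    im,d=viewer.get_image(n); np.savez(f'{tag}.npz',im=im,d=d); cv2.imwrite(f'pics/{tag}.png',im[:,:,::-1]); return im,d
def rays(n,uv):
    c=viewer.camera_info(n); f=192/np.tan(np.radians(c['vertical_fov'])/2)
    K=np.array([[f,0,c['cx']],[0,f,c['cy']],[0,0,1.]])
    p=cv2.undistortPoints(np.array(uv,float).reshape(-1,1,2),K,np.array([c['k1'],0,0,0,0.])).reshape(-1,2)
    E=np.array(c['extrinsics']); return E,p
def plane(n,uv,z):
    E,p=rays(n,uv); d=np.c_[p,np.ones(len(p))]@E[:3,:3].T; o=E[:3,3]
    return o+d*((z-o[2])/d[:,2])[:,None]
def cloud(n,uv,dep):
    E,p=rays(n,uv); return (np.c_[p,np.ones(len(p))]*np.array(dep)[:,None])@E[:3,:3].T+E[:3,3]
E
python3 - <<'E'
from h import *
for n in('scene','top'):
    im,d=grab(n,n+'0'); c=viewer.camera_info(n); print(n,c['vertical_fov'],c['k1'],np.round(c['extrinsics'],3).tolist())
print(env.state())
E
```

```text
scene 47.303435953001475 -0.07342912133493194 [[0.305, 0.759, -0.575, 1222.033], [0.952, -0.244, 0.183, -177.135], [-0.001, -0.603, -0.798, 915.634], [0.0, 0.0, 0.0, 1.0]]
top 52.9816463423214 -0.009772797774049474 [[-0.012, -0.98, 0.197, 446.659], [-1.0, 0.01, -0.012, 5.962], [0.01, -0.197, -0.98, 951.325], [0.0, 0.0, 0.0, 1.0]]
{'time_s': 0.1, 'q': array([-1.29808433,  0.47769106,  0.02234126,  1.55631747, -0.01149852,
        1.10929681, -0.08310902]), 'dq': array([ 0.00118455, -0.00081416,  0.00310734, -0.00265217,  0.00088613,
        0.00170965, -0.00039934]), 'joint_efforts': array([ 4.85329263e-03, -5.84096003e+01,  1.54045600e+00, -2.73311985e+01,
       -5.41470002e-02,  1.31347775e-02,  6.44180432e-05]), 'eef_pos': array([250.70229276, 626.18042679, 240.81140596]), 'tcp_rot': array([ 1.89251000e-01,  9.81928425e-01, -7.86756463e-04, -9.33723461e-05]), 'contact_force': array([ 0.24985022,  0.34906453, -0.8196056 ]), 'wrist_torque': array([ 0.02764341, -0.00852957,  0.02915506]), 'grip_force': 0.0, 'opening': 88.11235378657611}
```

View pics/top0.png

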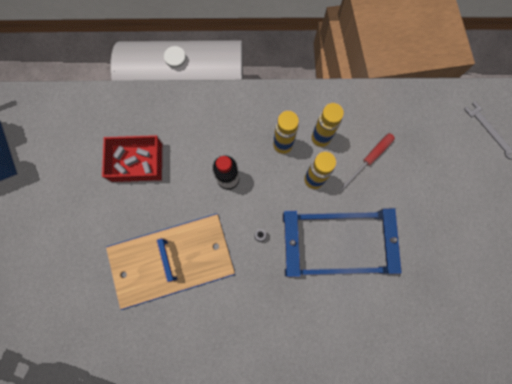

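View pics/scene0.png

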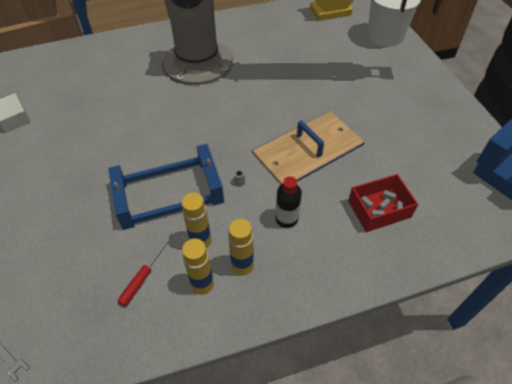

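Top view: the board is at (170,260) with holes at (123,274) and (215,246), and its handle at (167,260). The stand is at (342,243) with pins at (294,242) and (394,240), the bottle at (226,170), the socket at (260,235), the bin at (133,160) and the screwdriver at (370,160). 

Could be taken for the can (top view): A (286,132), B (327,125), C (320,170). C is nearest the base, which lies below the picture. Its scene pixel is (196,220). I'll check it in a crop.

```bash
cat > meas.py <<'E'
from h import *
def pts(n,tag):
    z=np.load(tag+'.npz'); im,d=z['im'],z['d']; v,u=np.mgrid[:384,:512]; uv=np.c_[u.ravel(),v.ravel()]
    P=cloud(n,uv,d.ravel()); P[d.ravel()==0]=np.nan
    hsv=cv2.cvtColor(im,cv2.COLOR_RGB2HSV).reshape(-1,3).astype(int); return uv,P,hsv
def clusters(m,minpix=6):
    k,l,s,c=cv2.connectedComponentsWithStats(m.reshape(384,512).astype(np.uint8),connectivity=8)
    return [(l.ravel()==i) for i in range(1,k) if s[i,4]>=minpix]
E
python3 - <<'E'
from meas import *
for n in('top','scene'):
    uv,P,h=pts(n,n+'0'); H,S,V=h.T; z=P[:,2]
    near=(P[:,0]>250)&(P[:,0]<900)
    print(n)
    for nm,m in (('yel',(H>15)&(H<35)&(S>150)&(z>158)&(z<175)),('red',((H<8)|(H>172))&(S>120)&(z>142)&(z<160)),
      ('bluetop',(H>100)&(H<125)&(S>120)&(z>62)&(z<78)),('handle',(H>100)&(H<125)&(S>120)&(z>55)&(z<76)),('wood',(H>8)&(H<25)&(S>60)&(z>4)&(z<18)),
      ('socket',(z>30)&(z<45)&(S<60)),('pin',(z>83)&(z<100)&(S<100))):
        for c in clusters(m&near):
            q=P[c]; r=cv2.minAreaRect(q[:,:2].astype(np.float32))
            print(nm,c.sum(),'uv',uv[c].mean(0).round(1),'med',np.median(q,0).round(1),'rect',np.round(r[0],1),np.round(r[1],1),round(r[2],2))
a=cv2.imread('pics/scene0.png')[100:310,60:330]; b=cv2.imread('pics/top0.png')[90:290,100:410]
a=cv2.resize(a,(390,304),interpolation=3);b=cv2.resize(b,(400,304)) 
cv2.imwrite('pics/crop1.png',np.hstack([a,b]))
E
```

```text
top
yel 312 uv [332.5 113.2] med [ 783.2 -168.6  163.9] rect [ 784.  -168.7] [40.9 43.5] 62.49
yel 309 uv [287.6 121.1] med [765.5 -70.6 163.8] rect [767.1 -70.2] [41.5 43.6] 81.85
yel 331 uv [324.6 162.2] med [ 672.4 -146.4  164. ] rect [ 673.1 -146.5] [40.6 44.1] 62.02
red 176 uv [222.9 163.1] med [676.7  70.7 148.6] rect [677.3  70.7] [31.  30.4] 0.94
bluetop 28 uv [320.  136.5] med [ 763.3 -156.8   67.2] rect [ 765.9 -156.3] [32.6  6.9] 56.08
bluetop 21 uv [283.1 144.8] med [743.4 -66.7  66.3] rect [746.5 -66.1] [39.3  9.2] 79.45
bluetop 75 uv [  2.1 161.6] med [706.8 600.2  70.3] rect [713.3 600.5] [48.2 15.2] 4.13
bluetop 8 uv [310.4 180.8] med [ 654.9 -129.6   66.1] rect [ 656.2 -128.5] [14.9  1.4] 42.8
bluetop 6 uv [315.8 183.7] med [ 647.8 -141.4   65.4] rect [ 648.  -142.2] [10.2  0.8] 81.33
bluetop 762 uv [390.9 241. ] med [ 506.7 -307.8   69.5] rect [ 513.3 -308.4] [144.5  29.6] 1.1
bluetop 754 uv [291.6 243.7] med [504.7 -80.2  69.1] rect [510.5 -79.7] [146.1  29.6] 0.75
bluetop 181 uv [164.7 259.6] med [474.4 207.6  66.3] rect [475.1 207.6] [93.9 10.4] 16.19
handle 47 u
[... 3497 characters left out ...]
d 59 uv [203.8 290.4] med [ 808.4 -169.    10.8] rect [ 803.5 -170.9] [48.5 18.1] 85.82
socket 83 uv [238.5 173.5] med [534.7  -9.7  38.5] rect [532.4  -9.4] [23.5 26.7] 72.28
socket 79 uv [285.7 217.7] med [700.8  55.9  37.5] rect [694.   62.3] [55.9 24.7] 66.5
socket 11 uv [208.5 235. ] med [ 691.6 -126.6   39.8] rect [ 690.1 -128.2] [ 4.5 25.1] 48.0
socket 6 uv [241.5 268. ] med [793.2 -78.6  38.2] rect [793.2 -78.5] [11.   1.9] 79.02
pin 16 uv [208.4 160.9] med [513.1 -79.3  89.3] rect [511.7 -78.9] [7.6 9.4] 74.84
pin 23 uv [115.8 184.6] med [ 516.2 -308.8   87.8] rect [ 516.3 -308.9] [11.8  9.2] 26.38
pin 103 uv [287.5 204.6] med [701.5  59.5  92. ] rect [694.5  63.9] [56.1 23.4] 70.66
```

View pics/crop1.png

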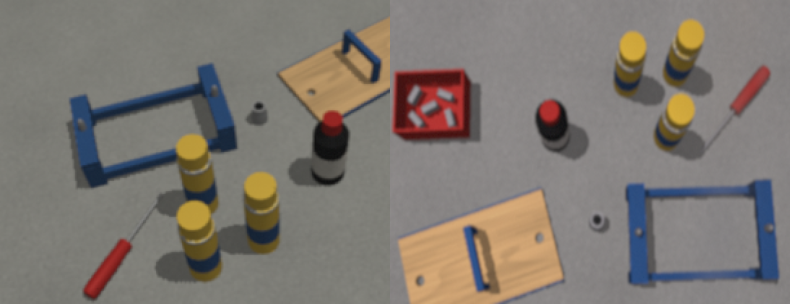

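The crop confirms C (nearest the base, at about (674,-147) mm) as the can. The other two cans are farther away, at about (768,-70) and (786,-169). 

Board centre is about (477,208), with its x axis at 16.4°. Stand centre is about (513,-194), at 1.05°. Next I move over the handle.

```bash
python3 -m jog '[[226,-418,-80,0.667],[226,-418,-80,0.667],[226,-418,-80,0.667],[226,-418,-80,0.667],[226,-418,-80,0.667],[226,-418,-80,0.667],[226,-418,-80,0.667],[226,-418,-80,0.667],[226,-418,-80,0.667],[226,-418,-80,0.667],[226,-418,-80,0.667],[226,-418,-80,0.667],[226,-418,-80,0.667],[226,-418,-80,0.667],[226,-418,-80,0.667],[226,-418,-80,0.667]]' 1 40
```

```text
time_s: 2.1
eef_pos: [476.9, 208.6, 161.7]
tcp_rot: [-0.143, 0.99, 0.0, -0.0]
contact_force: [0.6, 0.0, -0.4]
opening: 87.7
grip_force: 0.0
```

```bash
python3 -m jog '[[0,-0.5,-40,0],[0,-0.5,-80,0],[0,-0.5,-101,0],[0,-0.5,-101,0],[0,-0.5,-101,0],[0,-0.5,-101,0]]' && python3 -m jog '[[0,0,0,0],[0,0,0,0],[0,0,0,0],[0,0,0,0],[0,0,0,0],[0,0,0,0],[0,0,0,0],[0,0,0,0]]' -1 45
```

```text
time_s: 2.85
eef_pos: [477.6, 208.6, 61.8]
tcp_rot: [-0.143, 0.99, 0.0, 0.001]
contact_force: [1.0, -0.3, -0.5]
opening: 87.9
grip_force: 0.0
time_s: 3.85
eef_pos: [476.8, 208.4, 60.6]
tcp_rot: [-0.143, 0.99, 0.0, -0.0]
contact_force: [-0.2, 0.9, -0.3]
opening: 13.9
grip_force: 45.0
```

```bash
python3 -m jog '[[0,0,10,0],[0,0,35,0],[0,0,70,0],[0,0,100,0],[10,-30,120,-0.03],[20,-75,120,-0.1],[30,-125,120,-0.2],[36,-175,120,-0.268],[36,-225,120,-0.268],[36,-275,120,-0.268],[36,-325,120,-0.268],[36,-365,120,-0.268],[36,-390,120,-0.268],[36,-402,120,-0.268],[36,-402,120,-0.268],[36,-402,120,-0.268],[36,-402,120,-0.268],[36,-402,120,-0.268]]' && python3 - <<'E'
from meas import *
for n in('top','scene'):
    grab(n,n+'1'); uv,P,h=pts(n,n+'1'); H,S,V=h.T; z=P[:,2]; print(n)
    w=(H>8)&(H<25)&(S>60)&(z>110)&(z<155)&(P[:,1]<0)
    for c in clusters(w,200):
        q=P[c]; r=cv2.minAreaRect(q[:,:2].astype(np.float32)); print('wood',c.sum(),np.round(r[0],1),np.round(r[1],1),round(r[2],2),'plane',np.linalg.lstsq(np.c_[q[:,:2]-q[:,:2].mean(0),np.ones(len(q))],q[:,2],rcond=None)[0].round(4))
E
python3 -c "
import cv2,numpy as np
a=cv2.imread('pics/top1.png')[190:310,260:430];b=cv2.imread('pics/scene1.png')[80:230,70:260]
cv2.imwrite('pics/c2.png',np.hstack([cv2.resize(a,(397,280),interpolation=2),cv2.resize(b,(355,280),interpolation=2)]))"
```

```text
time_s: 6.1
eef_pos: [513.0, -193.0, 180.7]
tcp_rot: [-0.01, 1.0, 0.0, -0.0]
contact_force: [0.1, 0.2, -4.7]
opening: 13.7
grip_force: 45.0
top
wood 4259 [ 512.9 -155.2] [151.2 206.8] 1.61 plane [-3.900000e-03 -1.700000e-03  1.293379e+02]
scene
wood 5261 [ 510.9 -192.5] [155.2 280.6] 1.24 plane [1.600000e-03 1.300000e-03 1.305925e+02]
wood 246 [ 684.5 -148.2] [49.4 32.3] 83.66 plane [-3.895000e-01  7.210000e-02  1.326296e+02]
wood 271 [779.  -71.3] [31.4 51.5] 0.18 plane [-2.985000e-01  1.900000e-03  1.322426e+02]
wood 286 [ 797.6 -169.7] [50.4 31.9] 89.47 plane [-3.653000e-01  3.000000e-04  1.328233e+02]
```

View pics/c2.png

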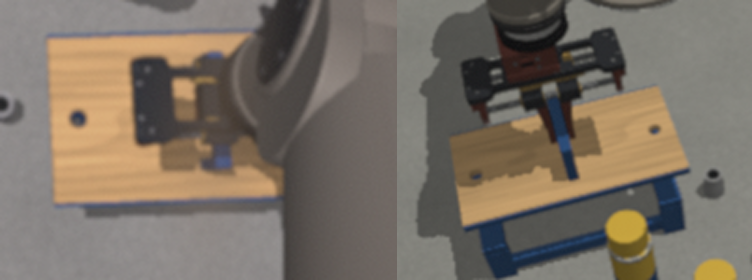

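The board is held level above the stand. Its holes show at about (293,241) in the top picture and at about (112,174) and (208,149) in the scene picture. I'll compare the holes with the pins within each camera.

```bash
python3 - <<'E'
from meas import *
print(env.state()['eef_pos'])
for n,seeds,pz in(('top',[(293.4,240.6)],[(292.0,242.5)]),('scene',[(208.1,149.1),(112.3,173.7)],[(208.4,160.9),(115.8,184.6)])):
    g=cv2.cvtColor(np.load(n+'1.npz')['im'],cv2.COLOR_RGB2GRAY).astype(float)
    for s in seeds:
        x,y=np.round(s).astype(int); w=g[y-6:y+7,x-6:x+7]; k=np.clip(np.median(w)-10-w,0,None)
        if s[0]<150: k[:, :3]=0
        v,u=np.mgrid[-6:7,-6:7]; uv=(x+(k*u).sum()/k.sum(),y+(k*v).sum()/k.sum())
        print(n,np.round(uv,1),'hole',plane(n,[uv],130.5).round(1))
    print('pin tip',plane(n,pz,90).round(1))
E
```

```text
[ 512.92734474 -193.43106108  180.67264849]
top [293.  240.2] hole [[510.7 -77.5 130.5]]
pin tip [[508.9 -79.2  90. ]]
scene [207.4 149. ] hole [[510.9 -77.6 130.5]]
scene [111.8 173.7] hole [[ 516.9 -307.5  130.5]]
pin tip [[ 513.3  -79.5   90. ]
 [ 517.3 -308.7   90. ]]
```

```bash
python3 -m jog '[[0,-1.2,-10,-0.006],[0,-1.2,-20,-0.006],[0,-1.2,-25,-0.006],[0,-1.2,-28,-0.006],[0,-1.2,-31,-0.006],[0,-1.2,-34,-0.006],[0,-1.2,-37,-0.006],[0,-1.2,-40,-0.006],[0,-1.2,-40,-0.006]]'
```

```text
time_s: 7.32
eef_pos: [512.7, -195.0, 140.4]
tcp_rot: [-0.006, 1.0, 0.0, -0.0]
contact_force: [0.1, -0.4, -4.2]
opening: 14.0
grip_force: 45.0
```

```bash
python3 -m jog '[[0,0,-2,0],[0,0,-4,0],[0,0,-6,0],[0,0,-7.5,0],[0,0,-9,0],[0,0,-10,0],[0,0,-10.5,0],[0,0,-10.5,0]]'
```

```text
time_s: 8.32
eef_pos: [512.9, -195.0, 130.6]
tcp_rot: [-0.006, 1.0, 0.0, 0.0]
contact_force: [-2.7, 1.5, 4.0]
opening: 13.7
grip_force: 45.0
```

The board is in contact at the expected height, so I release, rise and check the seating.

```bash
python3 -m jog '[[0,0,0,0],[0,0,0,0],[0,0,0,0],[0,0,0,0],[0,0,0,0],[0,0,30,0],[0,0,70,0],[0,0,110,0],[0,0,150,0],[0,0,190,0],[0,0,190,0]]' 1 && python3 - <<'E'
from meas import *
n='scene'
grab(n,n+'2'); uv,P,h=pts(n,n+'2'); H,S,V=h.T; z=P[:,2]
w=(H>8)&(H<25)&(S>60)&(z>60)&(z<100)&(P[:,1]<0)
for c in clusters(w,300):
    q=P[c]; r=cv2.minAreaRect(q[:,:2].astype(np.float32)); print('wood',c.sum(),np.round(r[0],1),np.round(r[1],1),round(r[2],2),'plane',np.linalg.lstsq(np.c_[q[:,:2]-q[:,:2].mean(0),np.ones(len(q))],q[:,2],rcond=None)[0].round(4))
a=cv2.imread('pics/scene2.png')[80:310,40:330]; cv2.imwrite('pics/c3.png',cv2.resize(a,None,fx=2.5,fy=2.5,interpolation=2))
E
```

```text
time_s: 9.7
eef_pos: [514.4, -195.7, 323.4]
tcp_rot: [-0.006, 1.0, -0.001, 0.003]
contact_force: [0.3, -0.1, -1.3]
opening: 87.9
grip_force: 0.0
wood 5120 [ 513.  -193.9] [156.9 280.4] 0.86 plane [-1.20000e-03  6.00000e-04  8.06104e+01]
```

View pics/c3.png

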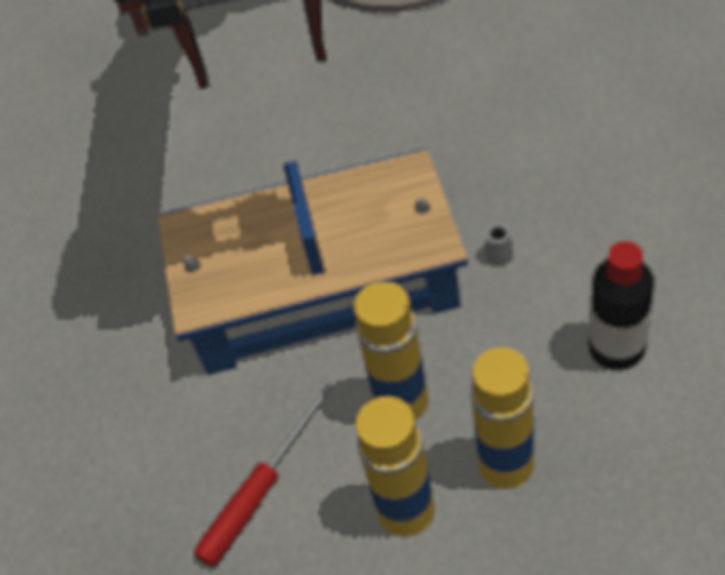

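The board is seated level (top at about 80.6 mm) with both pins through its holes. The can C cap is at about (383,305) in the crop. I go to the can next.

```bash
python3 -m jog '[[40,12,-20,0],[80,24,-40,0],[120,36,-60,0],[150,46,-80,0],[161,49,-85,0],[161,49,-85,0],[161,49,-85,0],[161,49,-85,0],[161,49,-85,0]]' 1 25; python3 -c "
from h import *; print(env.state()['q'].round(2))"
```

```text
time_s: 10.88
eef_pos: [673.6, -146.5, 236.0]
tcp_rot: [-0.006, 1.0, -0.0, 0.001]
contact_force: [-0.8, 0.0, 0.0]
opening: 88.1
grip_force: 0.0
[-0.04  0.51  0.24  1.54 -0.13  1.11  1.81]
```

```bash
python3 -m jog '[[0.5,0,-30,0],[0.5,0,-65,0],[0.5,0,-100,0],[0.5,0,-126,0],[0.5,0,-126,0],[0.5,0,-126,0],[0.5,0,-126,0]]' && python3 -m jog '[[0,0,0,0],[0,0,0,0],[0,0,0,0],[0,0,0,0],[0,0,0,0],[0,0,0,0],[0,0,0,0]]' -1 25
```

```text
time_s: 11.75
eef_pos: [675.3, -146.3, 110.9]
tcp_rot: [-0.006, 1.0, -0.0, 0.001]
contact_force: [-0.1, -1.0, 0.3]
opening: 88.0
grip_force: 0.0
time_s: 12.62
eef_pos: [674.4, -146.3, 109.2]
tcp_rot: [-0.006, 1.0, -0.0, -0.0]
contact_force: [-0.5, -1.4, 1.1]
opening: 50.9
grip_force: 24.9
```

```bash
python3 -m jog '[[0,0,10,0],[0,0,40,0],[0,0,80,0],[0,0,120,0],[-10,-10,150,0],[-35,-30,150,0],[-70,-52,150,0],[-105,-75,150,0],[-135,-95,150,0],[-155,-107,150,0],[-161,-110,150,0],[-161,-110,150,0],[-161,-110,130,0],[-161,-110,105,0],[-161,-110,90,0],[-161,-110,90,0],[-161,-110,90,0]]'
```

```text
time_s: 14.75
eef_pos: [514.2, -256.1, 199.9]
tcp_rot: [-0.006, 1.0, -0.0, 0.001]
contact_force: [-0.1, -0.8, -3.9]
opening: 51.0
grip_force: 24.9
```

```bash
python3 -m jog '[[0,0,-3,0],[0,0,-5.5,0],[0,0,-7.5,0],[0,0,-8.5,0],[0,0,-9.3,0],[0,0,-9.8,0],[0,0,-9.8,0],[0,0,-9.8,0]]'
```

```text
time_s: 15.75
eef_pos: [513.4, -256.1, 189.4]
tcp_rot: [-0.006, 1.0, -0.0, 0.0]
contact_force: [-0.1, -0.6, -2.8]
opening: 51.0
grip_force: 24.9
```

```bash
python3 -m jog '[[0,0,-0.4,0],[0,0,-0.7,0],[0,0,-0.7,0],[0,0,-0.7,0]]'
```

```text
time_s: 16.25
eef_pos: [513.6, -256.1, 189.1]
tcp_rot: [-0.006, 1.0, -0.0, 0.0]
contact_force: [0.3, -0.1, 1.7]
opening: 50.9
grip_force: 24.9
```

Contact is confirmed, so I release and rise. The next stretch goes towards the bottle at about (678.5,70.5), with a turn so that the fingers close nearer to x for placing.

```bash
python3 -m jog '[[0,0,0,0],[0,0,0,0],[0,0,0,0],[0,0,0,0],[0,0,20,0],[0,0,50,0],[0,0,85,0],[0,0,110,0],[0,0,110,0]]' 1 && python3 -m jog '[[20,40,0,-0.1],[45,90,0,-0.25],[70,145,0,-0.4],[95,200,-10,-0.55],[120,255,-30,-0.7],[145,300,-60,-0.8],[165,326,-75,-0.8],[165,326,-75,-0.8],[165,326,-75,-0.8],[165,326,-75,-0.8],[165,326,-75,-0.8],[165,326,-75,-0.8]]' && python3 - <<'E'
from meas import *
n='scene'
grab(n,n+'3'); uv,P,h=pts(n,n+'3'); H,S,V=h.T; z=P[:,2]
for c in clusters((H>15)&(H<35)&(S>150)&(z>236)&(z<255),50): print('can top',np.median(P[c],0).round(1),np.round(cv2.minAreaRect(P[c][:,:2].astype(np.float32)),1) if 0 else cv2.minAreaRect(P[c][:,:2].astype(np.float32))[0])
a=cv2.imread('pics/scene3.png')[80:310,40:360]; cv2.imwrite('pics/c4.png',cv2.resize(a,None,fx=2.4,fy=2.4,interpolation=2))
E
```

```text
time_s: 17.38
eef_pos: [514.3, -256.6, 300.6]
tcp_rot: [-0.006, 1.0, -0.001, 0.002]
contact_force: [-0.4, -0.2, -1.1]
opening: 87.9
grip_force: 0.0
time_s: 18.88
eef_pos: [678.4, 69.4, 224.2]
tcp_rot: [0.384, 0.923, 0.0, 0.0]
contact_force: [0.6, -0.1, 0.2]
opening: 87.9
grip_force: 0.0
can top [ 519.3 -256.8  244.5] (515.49365234375, -256.5679931640625)
```

View pics/c4.png

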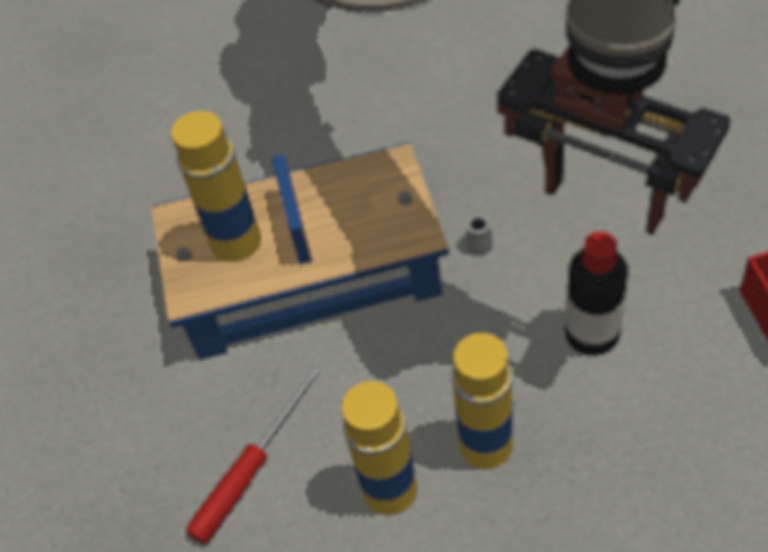

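The can stands upright on the board: cap at crop (200,132), base at (232,243). The bottle is below the gripper, cap at crop (600,252). I descend and grip it.

```bash
python3 -m jog '[[0,1,-30,0],[0,1,-65,0],[0,1,-100,0],[0,1,-129,0],[0,1,-129,0],[0,1,-129,0],[0,1,-129,0]]' && python3 -m jog '[[0,0,0,0],[0,0,0,0],[0,0,0,0],[0,0,0,0],[0,0,0,0],[0,0,0,0],[0,0,0,0]]' -1 25
```

```text
time_s: 19.8
eef_pos: [679.5, 71.0, 96.4]
tcp_rot: [0.384, 0.923, 0.001, 0.001]
contact_force: [-0.1, -0.5, 0.2]
opening: 87.6
grip_force: 0.0
time_s: 20.68
eef_pos: [678.4, 70.9, 94.7]
tcp_rot: [0.384, 0.923, 0.0, 0.0]
contact_force: [0.1, -0.5, 1.3]
opening: 57.0
grip_force: 25.0
```

```bash
python3 -m jog '[[0,0,10,0],[0,0,40,0],[0,0,80,0],[0,0,115,0],[-15,-20,130,-0.05],[-40,-50,130,-0.15],[-70,-87,130,-0.25],[-100,-125,130,-0.4],[-130,-160,130,-0.5],[-150,-185,130,-0.5],[-162,-199,130,-0.5],[-165,-203,130,-0.5],[-165,-203,130,-0.5],[-165,-203,130,-0.5],[-165,-203,110,-0.5],[-165,-203,95,-0.5],[-165,-203,90,-0.5],[-165,-203,90,-0.5],[-165,-203,90,-0.5]]' && python3 -m jog '[[0,0,-3,0],[0,0,-5.5,0],[0,0,-7.5,0],[0,0,-8.5,0],[0,0,-9.3,0],[0,0,-9.8,0],[0,0,-9.8,0],[0,0,-9.8,0]]'
```

```text
time_s: 23.05
eef_pos: [513.8, -132.2, 185.1]
tcp_rot: [0.6, 0.8, 0.0, 0.0]
contact_force: [-1.0, 0.0, -3.1]
opening: 57.5
grip_force: 25.0
time_s: 24.05
eef_pos: [513.4, -132.1, 174.9]
tcp_rot: [0.6, 0.8, 0.0, 0.0]
contact_force: [-0.9, 0.4, -2.7]
opening: 57.2
grip_force: 25.0
```

```bash
python3 -m jog '[[0,0,-0.4,0],[0,0,-0.7,0],[0,0,-0.7,0],[0,0,-0.7,0]]'
```

```text
time_s: 24.55
eef_pos: [513.5, -132.2, 174.6]
tcp_rot: [0.6, 0.8, 0.0, 0.0]
contact_force: [-3.4, -0.3, 5.9]
opening: 57.6
grip_force: 25.0
```

```bash
python3 -m jog '[[0,0,0,0],[0,0,0,0],[0,0,0,0],[0,0,0,0],[0,0,20,0],[0,0,50,0],[0,0,85,0],[0,0,120,0],[0,0,140,0],[0,60,140,0],[0,120,140,0],[0,180,140,0],[0,230,140,0],[0,230,140,0],[0,230,140,0],[0,230,140,0]]' 1 && python3 - <<'E'
from meas import *
n='scene'
im,d=grab(n,n+'4'); uv,P,h=pts(n,n+'4'); H,S,V=h.T; z=P[:,2]
for nm,m in(('can',(H>15)&(H<35)&(S>150)&(z>236)&(z<255)),('bottle',((H<8)|(H>172))&(S>120)&(z>222)&(z<240)),('wood',(H>8)&(H<25)&(S>60)&(z>70)&(z<90)&(P[:,0]<600))):
    for c in clusters(m,50):
        q=P[c]; print(nm,np.median(q,0).round(1),np.round(cv2.minAreaRect(q[:,:2].astype(np.float32))[0],1),np.linalg.lstsq(np.c_[q[:,:2]-q[:,:2].mean(0),np.ones(len(q))],q[:,2],rcond=None)[0].round(4))
a=cv2.imread('pics/scene4.png')[80:310,40:360]; cv2.imwrite('pics/c5.png',cv2.resize(a,None,fx=2.4,fy=2.4,interpolation=2))
E
```

```text
time_s: 26.55
eef_pos: [513.5, 96.2, 314.2]
tcp_rot: [0.601, 0.799, -0.0, 0.0]
contact_force: [-0.6, 0.5, -0.5]
opening: 87.6
grip_force: 0.0
can [ 519.5 -257.   244.5] [ 516.1 -256.6] [-7.48000e-02 -8.60000e-03  2.43953e+02]
bottle [ 517.2 -132.4  230.2] [ 514.1 -132.6] [-9.150000e-02  2.260000e-02  2.293859e+02]
wood [ 537.4 -206.7   80.7] [ 510.9 -194. ] [-1.40000e-03  3.00000e-04  8.07123e+01]
```

View pics/c5.png

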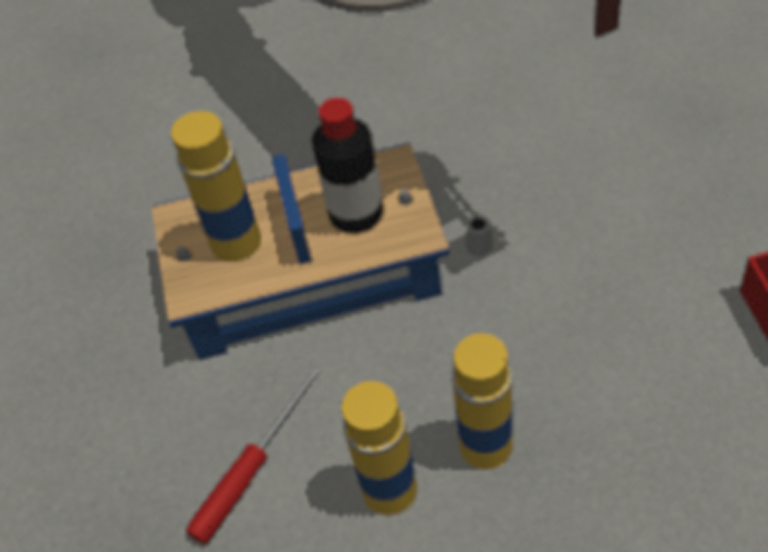

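The can (crop (215,185)) and the bottle (crop (347,165)) stand upright on the seated board, one on each side of the handle. The robot is clear of everything, so I hand the job in.

```bash
python3 -c "
from plant import env; print(env.sign_off())"
```

```text
the job is handed in; nothing more can be done
None
```

I handed the job in at about 27 s. The last camera check showed the board flush over both pins, with the can and the bottle upright on it either side of the handle, all released. The hand-in did not report a verdict.

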